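Push the tape roll through the flap of the return chute

TASK

Push the black roll of tape across the white deck and in through the orange gravity flap until it drops down the return chute, then draw the fingers back so that the flap swings shut behind it. Only push with the fingertips: do not grip, lift or stand up the roll, and leave the red stopper, the green-capped vial and the brown jar where they stand.

Things in the scene. Friction and masses are not known exactly. Their poses are not given: they have to be found in the camera images.
- chute: Fixed white deck; behind it a blue chute with an orange flap in its doorway. Origin on the bench under the far edge of the deck; +x leads in, z up. Deck top 90 mm above the bench, x -190 to 0, y -115 to 115, lips 9 high. From x = 0 a slide falls 35 degrees to the end wall at x = 125. Chute inside 120 mm wide, walls to z 120, open above. Guide wings 14 mm high run from (-6, +-65) to (-47, +-80).
- rod (a point): Middle of the steel hinge rod that crosses the doorway right over the deck's far edge: radius 4 mm, centre 56 mm above the deck (underside 52, top 60). Posts at both ends, outside the 120 mm clear width, 62 mm above the deck; nothing stands higher. Axes as the chute's. Upright fingers (tips near the deck) can push up to the rod; leaning fingers also reach in under it.
- deck_edge (a point): Middle of the deck's far edge, on the deck's surface, straight below the rod; axes as the chute's. Once the middle of the roll is pushed 10 mm or so past this edge it tips onto the slide and slides down by itself. With its near side pushed up to the rod its middle is some 25 mm past the edge.
- flap (a joint): Orange flap, 2 mm plate 112 mm wide, 50 mm high, 20 g, hung from the rod, lower edge 2 mm above the deck, its near face 6 mm behind the rod's axis when shut. 0 = shut (it cannot swing outwards); grows as it is pushed inwards and up, at most 1.45 rad. Under 0.3 N at its lower edge opens it; it rides over a roll pushed under it and falls shut by its own weight once nothing holds it up.
- tape: The roll to return: black tape on a pale core, lying flat, round, about 57 mm across (28.5 mm radius), 19 mm high, about 0.08 kg. Origin at the centre of its underside, z along its axis. It starts on the deck 75 to 125 mm before the deck's far edge, up to 40 mm either side of the middle. A push of about 1 N slides it; two fingertips about 30 mm apart cradle it.
- red_stopper: Bystander: red-brown rubber stopper, 31 mm across, 30 mm high, upright; origin at the centre of its underside. Stands on the deck at the left or right of the doorway, 88 to 98 mm to the side of the middle line.
- green_vial: Bystander: clear vial with a dark green cap, 25 mm across, 58 mm high, upright; origin at the centre of its underside. Stands on the deck on the other side of the doorway, 88 to 98 mm to the side of the middle line.
- brown_jar: Bystander: amber-brown glass jar, 35 mm across, 56 mm high, upright on the bench left of the deck; origin at the centre of its underside.
There are look-alikes about, which are no part of the job. Several things have the shape of the tape; the one meant has the colours described above.

How it is judged:
On the way, in this order (a step that is already met when the one before it is completed fails the run):
1. the flap is pushed open with the roll in the doorway (value of joint flap above 0.2 rad and x of tape in the frame of chute between -0.035 and 0.05 m and y of tape in the frame of chute between -0.06 and 0.06 m and z of tape in the frame of chute above 0.05 m), for 0.05 s.
2. the roll is down the chute (x of tape in the frame of chute between 0.055 and 0.125 m and z of tape in the frame of chute below 0.06 m), for 0.1 s.
At the end, for the whole second after the job is handed in: The roll lies at rest at the bottom of the chute (its middle at least 55 mm past the deck edge and 30 mm below the deck); the flap hangs shut (within 0.06 rad); the bystanders are within 20 mm of where they stood (all of step 2 and y of tape in the frame of chute between -0.06 and 0.06 m and value of joint flap below 0.06 rad and linear speed of tape below 0.02 m/s and distance of each of red_stopper, green_vial, brown_jar from where it was at the start of the episode below 0.02 m); the robot touches nothing.
It fails at once if the roll is lifted off the deck (10 mm) (height (world z) of tape above 0.1 m).
It fails at once if the roll is tipped up on the deck (over 0.5 rad before it is past the edge) (angle between tape's own z axis and vertical above 0.5 rad and x of tape in the frame of chute below -0.01 m).
It fails at once if the roll is gripped or shoved hard (fingers press it with over 15 N) (contact force between the fingers and tape above 15 N).
It fails at once if a bystander is pushed away (20 mm) or knocked over (distance of any of red_stopper, green_vial, brown_jar from where it was at the start of the episode above 0.02 m or angle between any of red_stopper, green_vial, brown_jar's own z axis and vertical above 0.4 rad).
It also fails if it takes over 48 s, if anything falls off the work surface, if the arm or the gripper's body presses on something with over 40 N, if the wrist force passes 120 N, or if a joint passes its speed limit or range.

ROBOT

A 7-joint arm with a two-finger parallel gripper is mounted at the origin on a cart in front of the work surface, level with it; the furniture and walls round the work are solid. World frame = base frame: x ahead of the robot, y to its left, z up, the work surface at z = 0. Lengths are in m, angles in rad, forces in N, time in s.
With the tool pointing down it reaches from about 0.35 to 0.9 m from the base axis. Payload 19.9 kg.
Tool frame: the origin (TCP) lies between the finger pads; the fingertips stand 19 mm ahead of it and the grasp point (between the pads) is the TCP; z points along the fingers, y is the line along which they close (so a half turn about z gives the same grasp; the last joint's range is limited). The gripper opens to 94 mm and grips with 3 to 60 N. Pads are 16 mm wide; open, the fingers measure 119 mm over their backs; the gripper's body (75 mm by 177 mm) begins 78 mm behind the grasp point.
Start: joints at [-1.169, 0.417, -0.01, 1.614, 0.005, 1.111, -0.053], TCP at [0.268, 0.565, 0.224] pointing down, gripper open.
Joint ranges: [-2.81, 2.81], [-0.39, 2.02], [-1.27, 1.25], [0.06, 2.57], [-1.19, 4.33], [0.19, 2], [-2.82, 2.82]. Speed limits (rad/s): [1.89, 1.89, 2.39, 2.39, 3.01, 3.01, 3.01].

INTERFACE

Orientations are given as a 3x3 rotation matrix whose columns are the frame's x, y, z axes.
In Python, from rig import robot gives the robot as it stands. Calls block until the motion is done:
- robot.move_ptp(position, orientation): joint-space move of the TCP to a pose.
- robot.move_linear(position, velocity=0.15, frame=None, threshold=None): straight line of the TCP; frame=None keeps the orientation; velocity is the mean speed in m/s. With threshold (N) it stops when the force on the tool has changed by that much, and returns True; else False.
- robot.goto_joints(angles): joint-space move.
- robot.gripper_to(opening): finger opening in m; the grip force is fixed at half the most; returns when the fingers have stopped.
- robot.pause(seconds).
- robot.ik(position, orientation): joint angles nearest the present ones, or None.
- robot.get_state(): the state.
- robot.grab_frame(name): name is "scene" or "side" or "wrist"; returns the picture (480x640x3 uint8, red, green, blue); there is no depth.
- robot.camera_info(name): a dict with "fx", "fy", "cx", "cy" (pixels), "dist" ([k1, k2, p1, p2, k3] as OpenCV has them; the pictures are not rectified), "rvec" (rotation vector, rad) and "tvec" (3), from world to camera coordinates, as OpenCV has them. Camera axes: x right, y down, z forward; pixel columns grow to the right and rows downward; lengths in m; the calibration is good to about 2 mm. A picture is of the moment at which its call begins: read the wrist's pose just before it. camera_info takes no time and is no camera call; for the wrist camera it gives the pose at the moment of the call.
A pose or a line that the arm cannot do raises robot.PlanningError and nothing moves.
- robot.sign_off(): hands the job in; it is judged then, once.
The state is a dict: "time": time; "qpos": joint angles; "joint_vel": joint speeds; "effort": joint torques, N m; "ee_pos": TCP position; "tool_rot": TCP orientation; "force": force on the tool from outside, world axes, zero at the start; "moment": the same for the moment, N m; "opening": finger opening in m; "grasp_force": force on a finger pad.
Only numpy, scipy, OpenCV 4.12 (cv2) and the standard library are available. Lean on these libraries where they do the work, as an engineer would, in place of code of your own. Each camera call takes 0.05 s, during which the arm holds its last target. There are 200 camera calls.

## Working session

There is one attempt and no reset: what is moved stays moved. The work goes in short steps, each a Python script; the robot and the scene stay as the last script left them, time stands still between calls to the robot, and variables do not carry over. Pictures are saved under pics/ and viewed, at most 10 in all, crops included, and the job is handed in when it is done.

```bash
mkdir -p pics; ls; python3 - <<'E'
from rig import robot
import cv2
for n in("scene","side"):
    cv2.imwrite(f"pics/{n}0.png",robot.grab_frame(n)[:,:,::-1]); print(n,robot.camera_info(n))
s=robot.get_state();print(s)
E
```

```text
pics
scene {'fx': 554.9896177549426, 'fy': 554.9896177549426, 'cx': 316.7401329692775, 'cy': 241.09272746264315, 'dist': array([-0.00153745,  0.        ,  0.        ,  0.        ,  0.        ]), 'rvec': array([ 2.09946841, -0.43959075,  0.26251309]), 'tvec': array([-0.39044073,  0.3077255 ,  0.65135159])}
side {'fx': 580.4142936726881, 'fy': 580.4142936726881, 'cx': 322.8545968514372, 'cy': 237.2950094974291, 'dist': array([0.00638136, 0.        , 0.        , 0.        , 0.        ]), 'rvec': array([ 1.60579396, -1.544697  ,  0.88749855]), 'tvec': array([0.18922298, 0.35248654, 0.55707696])}
{'time': 0.1, 'qpos': array([-1.16947852,  0.41789433, -0.0103006 ,  1.61408787,  0.00471439,
        1.11067333, -0.05296436]), 'joint_vel': array([ 0.00151258, -0.00059798,  0.00103799, -0.00036368, -0.00146347,
       -0.00145839, -0.00051837]), 'effort': array([ 2.07419012e-03, -8.52580404e+01,  6.40716702e-01, -4.26696181e+01,
       -4.88533289e-02,  1.64329569e-02,  4.50590937e-05]), 'ee_pos': array([0.26768945, 0.56444203, 0.22391126]), 'tool_rot': array([[-9.03568327e-01,  4.28443872e-01, -3.56294856e-04],
       [ 4.28444009e-01,  9.03567804e-01, -9.76742550e-04],
       [-9.65428000e-05, -1.03520603e-03, -9.99999460e-01]]), 'force': array([-0.24953731, -0.15149518, -0.00924263]), 'moment': array([-0.00095057, -0.05037375,  0.01791854]), 'grasp_force': 0.0, 'opening': 0.09395131334221225}
```

View pics/scene0.png

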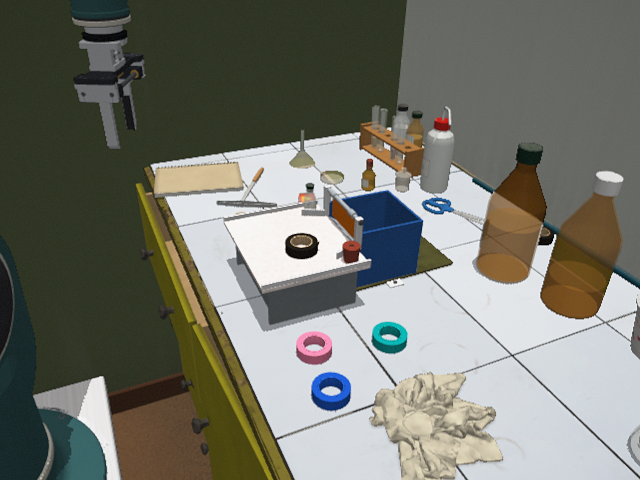

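View pics/side0.png

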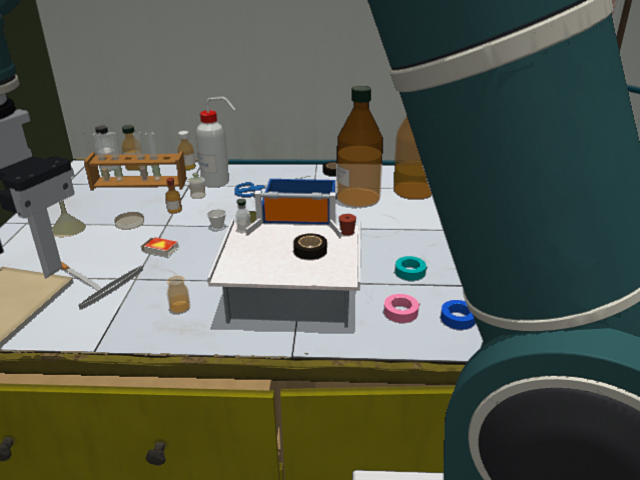

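The scene view shows the black tape at (302,245), orange flap at (345,218), stopper at (352,252). In the side view the tape is at (310,245), the flap at (297,208), the stopper at (347,224) and the vial at (241,215).

```bash
cat > h.py <<'E'
import numpy as np, cv2
from rig import robot
def cam(n):
    c=robot.camera_info(n); K=np.array([[c['fx'],0,c['cx']],[0,c['fy'],c['cy']],[0,0,1]])
    R=cv2.Rodrigues(c['rvec'])[0]; return K,c['dist'],R,c['tvec']
def ray(n,p,C=None):
    K,d,R,t=C or cam(n); q=cv2.undistortPoints(np.array([[p]],float),K,d)[0,0]
    return -R.T@t, R.T@np.array([q[0],q[1],1])
def plane(n,p,z,C=None):
    o,v=ray(n,p,C); return o+v*(z-o[2])/v[2]
def tri(pa,pb,a="scene",b="side"):
    o1,v1=ray(a,pa);o2,v2=ray(b,pb)
    s,_,_,_=np.linalg.lstsq(np.c_[v1,-v2],o2-o1,rcond=None)
    A=o1+s[0]*v1;B=o2+s[1]*v2; return (A+B)/2,np.linalg.norm(A-B)*1e3
E
python3 - <<'E'
import cv2,numpy as np
a=cv2.imread('pics/scene0.png');b=cv2.imread('pics/side0.png')
A=cv2.resize(a[180:300,215:375],None,fx=5,fy=5,interpolation=cv2.INTER_CUBIC);cv2.imwrite('pics/ca.png',A)
B=cv2.resize(b[175:295,208:368],None,fx=5,fy=5,interpolation=cv2.INTER_CUBIC);cv2.imwrite('pics/cb.png',B)
for n,i,x0,x1,y0,y1 in(("scene",a,215,375,180,300),("side",b,208,368,175,295)):
    h=cv2.cvtColor(i,cv2.COLOR_BGR2HSV);H,S,V=[h[...,k].astype(int) for k in range(3)]
    for nm,m in(("orange",(H>5)&(H<20)&(S>180)&(V>90)),("red",((H<7)|(H>172))&(S>120)&(V>50)),("black",V<60)):
        z=np.zeros_like(m);z[y0:y1,x0:x1]=m[y0:y1,x0:x1]
        nn,l,st,c=cv2.connectedComponentsWithStats(z.astype(np.uint8))
        for k in range(1,nn):
            if st[k,4]>40:print(n,nm,st[k],c[k])
E
```

```text
scene orange [333 200  21  37 373] [343.02412869 217.28686327]
scene red [343 241  17  22 301] [350.910299   251.02990033]
scene black [286 234  33  25 435] [301.36781609 248.4137931 ]
side orange [ 265  198   62   24 1385] [295.55379061 209.41444043]
side red [339 214  17  21 267] [347.00749064 223.3670412 ]
side black [294 234  33  25 455] [309.71208791 248.98021978]
```

View pics/ca.png

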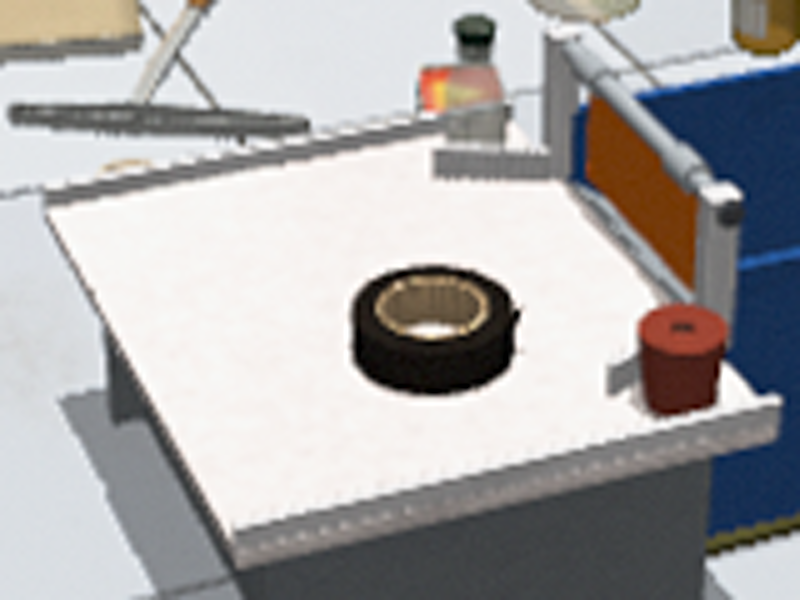

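View pics/cb.png

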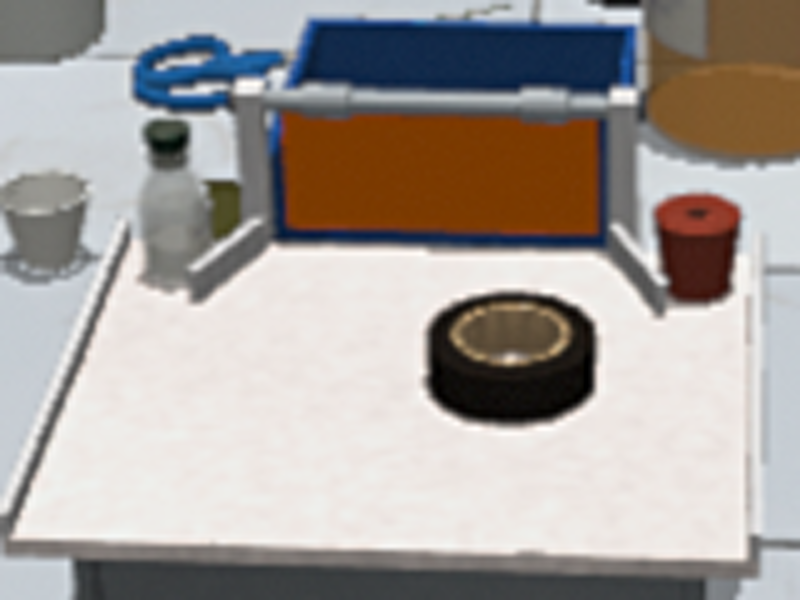

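Crop pixels, scene then side: deck near-left corner (45,212)/(8,543), rod ends (575,50),(700,182)/(265,97),(608,103), wing tips (433,150),(608,365)/(190,270),(662,290), tape top centre (434,308)/(512,335). I'll triangulate these.

```bash
python3 - <<'E'
from h import *
np.set_printoptions(precision=4,suppress=True)
f=lambda u,v,s:((215 if s==0 else 208)+u/5-.4,(180 if s==0 else 175)+v/5-.4)
P={'nearL':((45,212),(8,543)),'rodL':((575,50),(265,97)),'rodR':((700,182),(608,103)),
'postL':((558,30),(248,85)),'postR':((720,187),(622,92)),'wingLtop':((433,150),(190,270)),'wingLbot':((435,178),(192,298)),
'wingRtop':((608,365),(662,290)),'wingRbot':((608,393),(660,312)),'nearR':((235,540),(752,560)),'tapetop':((434,308),(512,335)),'core':((433,305),(511,332)),
'stoptop':((683,330),(698,215)),'vialcap':((474,25),(166,132))}
X={}
for k,(a,b) in P.items():
    X[k],e=tri(f(*a,0),f(*b,1));print(k,X[k],round(e,1))
mid=(X['rodL']+X['rodR'])/2
for nm in(('rodL','rodR'),('wingLtop','wingRtop'),('postL','postR'),('nearL','nearR')):
    d=X[nm[0]]-X[nm[1]];print(nm,np.linalg.norm(d),np.degrees(np.arctan2(-d[0],d[1])),(X[nm[0]]+X[nm[1]])/2)
for n,s,p in(("scene",0,(434,308)),("side",1,(512,335))):print(n,plane(n,f(*p,s),.109))
# black base outline: extreme sides
for n,s,(l,r) in(("scene",0,((352,308),(517,308))),("side",1,((430,335),(595,335)))):print(np.linalg.norm(plane(n,f(*l,s),.109)-plane(n,f(*r,s),.109)))
E
```

```text
nearL [0.4047 0.3782 0.0869] 0.3
rodL [0.5961 0.3223 0.1446] 1.2
rodR [0.5855 0.2027 0.1512] 2.7
postL [0.5912 0.3272 0.1515] 1.1
postR [0.5907 0.1977 0.1518] 0.7
wingLtop [0.5481 0.3441 0.1015] 1.7
wingLbot [0.5491 0.3443 0.0894] 2.5
wingRtop [0.5435 0.1829 0.1009] 1.7
wingRbot [0.5444 0.1831 0.0905] 0.6
nearR [0.4008 0.1537 0.0897] 2.2
tapetop [0.5007 0.2309 0.1067] 0.5
core [0.5004 0.2312 0.1079] 0.3
stoptop [0.5649 0.1707 0.1176] 0.0
vialcap [0.5681 0.3527 0.1453] 0.6
('rodL', 'rodR') 0.12026416273570757 -5.078330127810879 [0.5908 0.2625 0.1479]
('wingLtop', 'wingRtop') 0.16127599820866867 -1.612961053409642 [0.5458 0.2635 0.1012]
('postL', 'postR') 0.12945499153700762 -0.22610401813182518 [0.591  0.2624 0.1517]
('nearL', 'nearR') 0.22452726734597964 -0.9882489365325677 [0.4028 0.266  0.0883]
scene [0.4995 0.2279 0.109 ]
side [0.4963 0.2305 0.109 ]
0.056140976253408297
0.05354736303287852
```

Measurements agree with the given sizes: deck top at about 0.09, rod ends 120 mm apart, near-corner width 225 mm, roll top at 0.107. The chute origin is about (0.5915, 0.2625) with yaw about −1.1°, and the roll is at about (−92, −33) mm in the chute frame. I'll push obliquely to the middle first, then look again.

```bash
cat >> h.py <<'E'
O=np.array([.5915,.2625]);Y=np.radians(-1.1)
Rc=np.array([[np.cos(Y),-np.sin(Y)],[np.sin(Y),np.cos(Y)]])
def W(x,y,z): return np.r_[O+Rc@[x,y],z]
def C(p): return Rc.T@(np.asarray(p)[:2]-O)
def T(th): # fingers down, pushing along chute-frame heading th
    a=th+Y;c,s=np.cos(a),np.sin(a); return np.array([[-c,-s,0],[-s,c,0],[0,0,-1.]])
E
python3 - <<'E'
from h import *
t=np.array([-.092,-.0335]);g=np.array([-.042,-.008]);d=(g-t)/np.linalg.norm(g-t);th=np.arctan2(d[1],d[0])
a=t-d*.060;b=g-d*.032
print(np.degrees(th),a,b)
robot.gripper_to(.030)
robot.move_ptp(W(*a,.20),T(th))
s=robot.get_state();print(C(s['ee_pos']),s['ee_pos'],s['opening'])
robot.move_linear(W(*a,.130),.12)
print(robot.move_linear(W(*a,.1135),.04,threshold=6))
print(robot.move_linear(W(*b,.1135),.04,threshold=8))
s=robot.get_state();print(s['time'],s['force'],C(s['ee_pos']),s['ee_pos'])
robot.move_linear(W(*(b-d*.03),.1135),.1)
for n in("scene","side"):cv2.imwrite(f"pics/{n}1.png",robot.grab_frame(n)[:,:,::-1])
A=cv2.imread('pics/scene1.png')[130:310,215:375];B=cv2.imread('pics/side1.png')[130:310,208:368]
cv2.imwrite('pics/c1.png',cv2.resize(np.hstack([A,B]),None,fx=2.5,fy=2.5,interpolation=cv2.INTER_CUBIC))
E
```

```text
27.021581591177043 [-0.14545013 -0.06075956] [-0.07050673 -0.02253843]
[-0.14552176 -0.05994091] [0.44485434 0.20536378 0.20010772] 0.02983538459267514
False
False
6.2083 [-0.27166926  0.77450801  0.00583733] [-0.07053865 -0.02257884] [0.5205409  0.24127948 0.11353842]
```

View pics/c1.png

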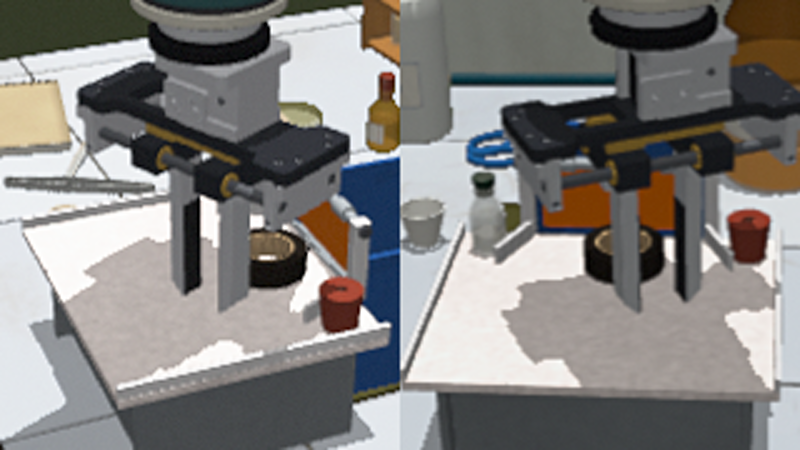

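The roll sits just ahead of the fingers: scene crop (266,251), side crop (623,243). The bystanders haven't moved. I'll compute its position, then push it straight in.

```bash
python3 - <<'E'
from h import *
a=(215+266/2.5-.4,130+251/2.5-.4);b=(208+223.5/2.5-.4,130+243/2.5-.4)
X,e=tri(a,b);print(X,e,C(X),C(plane("scene",a,.109)),C(plane("side",b,.109)))
E
```

```text
[0.54917788 0.25563166 0.10554545] 2.3680427403743605 [-0.04218247 -0.00767955] [-0.04567763 -0.01483297] [-0.04614372 -0.00776559]
```

```bash
python3 - <<'E'
from h import *
robot.move_linear(W(-.108,-.010,.1135),.08,frame=T(0))
print(robot.move_linear(W(-.045,-.009,.1135),.04,threshold=8))
print(robot.move_linear(W(-.0145,-.009,.1135),.03,threshold=5))
s=robot.get_state();print(s['time'],s['force'],C(s['ee_pos']))
robot.pause(.5)
robot.move_linear(W(-.10,-.009,.1135),.08)
robot.move_linear(W(-.11,-.009,.22),.12)
robot.move_linear(W(-.19,-.009,.28),.15)
robot.pause(1)
for n in("scene","side"):cv2.imwrite(f"pics/{n}2.png",robot.grab_frame(n)[:,:,::-1])
A=cv2.imread('pics/scene2.png')[130:310,215:425];B=cv2.imread('pics/side2.png')[130:310,208:368]
cv2.imwrite('pics/c2.png',cv2.resize(np.hstack([A,B]),None,fx=2.1,fy=2.1,interpolation=cv2.INTER_CUBIC))
print(robot.get_state()['time'])
E
```

```text
False
False
10.275 [-0.40540579 -0.0834314  -0.92407455] [-0.01462154 -0.00895409]
14.95
```

View pics/c2.png

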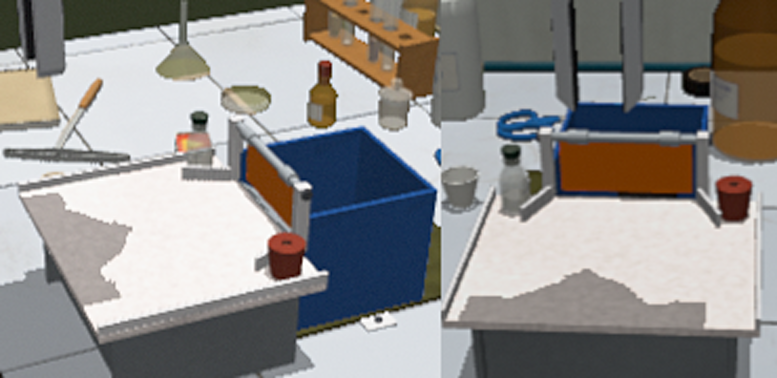

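The roll has left the deck and the flap appears shut at side crop (625,165), with the bystanders in place. A dark spot shows under the flap at (640,193), so I'll look into the chute from above before handing in.

```bash
python3 - <<'E'
from h import *
i=[cv2.cvtColor(cv2.imread(f'pics/side{k}.png'),cv2.COLOR_BGR2HSV).astype(int) for k in(0,2)]
for h in i:
    m=((h[...,0]>5)&(h[...,0]<20)&(h[...,1]>180)&(h[...,2]>90))[190:230,255:335];y,x=np.where(m);print(m.sum(),x.min(),x.max(),y.min(),y.max(),m.sum(1))
robot.move_linear(W(-.04,-.009,.36),.15)
c=robot.camera_info("wrist");K=np.array([[c['fx'],0,c['cx']],[0,c['fy'],c['cy']],[0,0,1]])
print(cv2.projectPoints(np.array([W(.09,0,.04),W(.125,.06,.12),W(.125,-.06,.12),W(0,0,.15)]),c['rvec'],c['tvec'],K,c['dist'])[0].squeeze())
cv2.imwrite("pics/w.png",robot.grab_frame("wrist")[:,:,::-1])
print(robot.get_state()['time'])
E
```

```text
1385 10 71 8 31 [ 0  0  0  0  0  0  0  0 26 52 62 62 62 62 62 62 62 62 62 62 62 62 62 62
 62 62 61 61 61 61 58 13  0  0  0  0  0  0  0  0]
1392 10 71 8 31 [ 0  0  0  0  0  0  0  0 26 52 62 62 62 62 62 62 62 62 62 62 62 62 62 62
 62 62 61 61 61 61 59 19  0  0  0  0  0  0  0  0]
[[331.92442925 288.46771004]
 [380.97653307 340.23612926]
 [284.8835249  340.25214178]
 [334.34080043 252.66167665]]
16.2833
```

View pics/w.png

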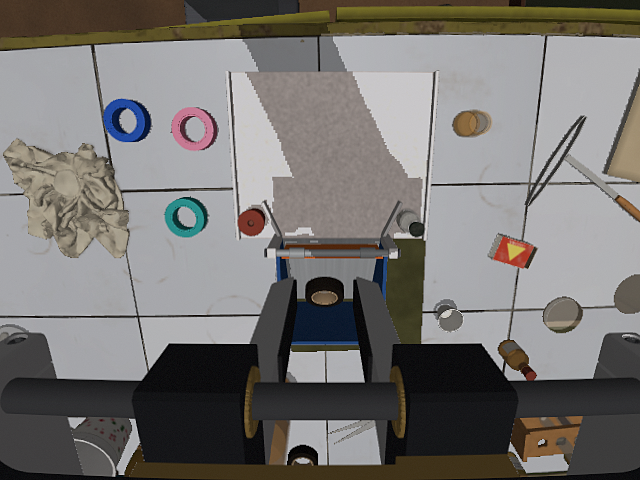

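The roll lies at (325,291), next to the expected (332,288) for the chute bottom. The flap's mask is unchanged from the start, so it is shut, and the bystanders are in place.

```bash
python3 -c "
from rig import robot
robot.pause(.3);print(robot.sign_off())"
```

```text
the job is handed in; nothing more can be done
None
```

The tape roll is at the bottom of the return chute, the flap has swung shut and the bystanders are where they stood; I handed the job in at about 17 s on the robot's clock, and the sign-off returned no verdict.

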